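# Uncover and shut the marked gas valve

## Task

Push the sliding cover of the gas valve box all the way across to the other end of the box, so that the valve handle with the round end is fully uncovered, then push that handle round until it is fully shut, crosswise to its pipe. Only push: the cover stays down on its box and is never lifted. Leave the plain straight handle in the other bay as it is, and do not disturb the small things standing around.

Things in the scene. Friction and masses are not known exactly. Their poses are not given: they have to be found in the camera images.
- valve_box: White open box, fixed, 130 (x) x 256 (y) x 59.5 high. Origin: centre of underside, 2 above the bench; x away from robot, y to the left. Two bays along y, centred 60.5 either side of the origin, each 105 (x) x 119 (y), floor 8 above the underside, divider 6 thick, 46 high. The cover rests on ledges 50 up along the long walls, between guides 59.5 high; the end walls, as high, stop it.
- cover: Loose aluminium plate 114.5 (x) x 115 (y) x 5, about 0.2 kg, lying on the ledges over one bay, always that of the round-ended handle (left or right) at the start. Origin: centre of its underside; axes as the box's. A black rib on its middle, 70 (x) x 10 (y), 5 to 25 above the underside, is for pushing. Slides about 125 mm along y to the far end wall, about 1 to 3 N. Would lift off.
- marked_valve: Brass valve fixed in the bay that starts covered; carries the round-ended handle. Origin: middle of the bay on its floor; axes as the box's. Its pipe runs along x through the origin, 11 wide, top 14.5 above the bay floor; the block under the pivot is 34 (x) x 22 (y) x 16 high. The bay (left or right) is exchanged at random with the plain valve's.
- marked_valve_pivot (a point): Turning axis of the round-ended handle, 30 mm from the valve's origin towards +x of the box, at mid height of the handle, 28 above the bay floor.
- marked_valve_tip (a point): Centre of the round end of the marked handle, 42 mm from the pivot: an upright steel disc 22 in diameter and 18 tall, from 18 to 36 above the bay floor (this point is at 28); the arm from the pivot to it is 9 wide and 14 tall.
- marked_valve_handle (a joint): Angle of the round-ended handle, rad. 0 = open, pointing to -x of the box along its pipe; grows as it swings towards +y of the box (clockwise from above); 1.571 = shut against its stop, pointing to +y, crosswise. Starts between 0 and 0.4. Stays where left; about 1.2 N at the round end turns it.
- plain_valve: The same valve in the other bay, uncovered at the start, with a plain straight handle.
- plain_valve_tip (a point): Point near the end of the plain handle, 42 mm from its pivot: straight steel bar 9 wide, 14 tall, ending 52 mm from the pivot. Leave it alone; the cover, slid across, passes about 5 mm above it.
- vial_a: Small glass vial with a green cap, 22 dia x 45, stands right of the box. Origin: centre of its underside.
- stopper_1: Red rubber stopper, 23 dia x 22, stands in front of the box. Origin: centre of its underside.
- petri: Petri dish, 61 dia x 14, lies left of the box. Origin: centre of its underside.
- crucible: White porcelain crucible with lid, 43 dia x 46, stands left of the box. Origin: centre of its underside.
- timer: White timer, 58 x 66 x 18, lies farther left. Origin: centre of its underside.

How it is judged:
By the outcome, as a careful person would: the job done as asked, in the order asked, and still so for the second after the job is handed in, with the robot touching nothing.
It also fails if it takes over 40 s, if anything falls off the work surface, if the arm or the gripper's body presses on something with over 40 N, if the wrist force passes 120 N, or if a joint passes its speed limit or range.

## Robot

A 6-joint arm with a two-finger parallel gripper is mounted at the origin on a cart in front of the work surface, level with it; the furniture and walls round the work are solid. World frame = base frame: x ahead of the robot, y to its left, z up, the work surface at z = 0. Lengths are in mm, angles in rad, forces in N, time in s.
With the tool pointing down it reaches from about 350 to 775 mm from the base axis. Payload 7.3 kg.
Tool frame: the origin (TCP) lies midway between the tips of the shut fingers; the grasp point (between the pads) lies 19 mm behind it; x points along the fingers, y is the direction in which the jaws open and shut, and the axes are right-handed (so a half turn about x gives the same grasp; the last joint's range is limited). The gripper opens to 92 mm and grips with 3 to 60 N. Pads are 19 mm wide; open, the fingers measure 130 mm over their backs; the gripper's body (75 mm by 190 mm) begins 47 mm behind the grasp point.
Start: joints at [1.143, 0.342, 1.524, -0, 1.275, -0.146], TCP at [145.98, 504.319, 200.041] pointing down, gripper open.
Joint ranges: [-2.53, 2.53], [-0.77, 2.02], [0.04, 2.7], [-1, 4.14], [0.28, 2.66], [-3.11, 3.11]. Speed limits (rad/s): [2.57, 2.57, 3.14, 3.14, 3.14, 3.14].

## Interface

Orientations are given as [roll, pitch, yaw] about the fixed x, y, z axes, in that order (R = Rz(yaw) Ry(pitch) Rx(roll)).
In Python, from plant import bot gives the robot as it stands. The module is installed in compiled form; this text tells all that it offers.
- The arm moves only by the shell command python3 -m handwheel 'ROWS' [OPENING]. ROWS is JSON, a list that holds one entry, the list of rows, each a list of 4 numbers: the shift along the tool's x, y, z in cm, then the turn about the tool's x in rad. A call has 1 to 8 rows; each row shifts and turns the commanded pose from where the row before left it, along the tool's axes as they then stand; what a row does not reach is not made up. A row lasts 1/12 s, in which the tool goes at most 41.7 mm and 7.16 degrees, less where a joint would pass 70% of its speed; a pose out of reach is approached as far as the arm can. A call is refused whole if a number of a shift passes 4.17 or a number of a turn 0.125, either way. A call with a gripper value outside its range is refused whole. OPENING is the opening, from 0 (shut) to 1 (fully open), set as the call begins (- or left out, the last holds). The fingers move at their own pace and stop on an object; the grip force is fixed at half the most. Time passes only in rows, so rows that do not move let the fingers close. It gives the time, the measured TCP pose, the force and the opening at its end, in the units of the state.
- bot.get_obs(): the state, without advancing time (a new reading comes with each control period).
- bot.capture(name): name is "scene" or "top" or "wrist"; returns (picture, depth): 400x640x3 uint8, red, green, blue; 400x640 float32, mm along the optical axis (not along the pixel's ray), 0 where there is no reading.
- bot.camera_model(name): a dict with "fx", "fy", "cx", "cy" (pixels), "position" and "rotation" of the camera in the world. Camera axes: x right, y down, z forward; pixel columns grow to the right and rows downward; lengths in mm; the calibration is good to about 2 mm. The wrist camera is an equidistant fisheye: a pixel r from the principal point sees the ray r / f radians off the axis. A picture is of the moment at which its call begins: read the wrist's pose just before it. camera_model takes no time and is no camera call; for the wrist camera it gives the pose at the moment of the call.
- bot.close_job(): hands the job in, once; it reports no verdict.
Trained networks look in the newest picture that a camera, given by its name, has taken for a name from the list of things; names that differ only in an ending like _2 or _b are one class to them, and where a whole thing is asked for, a point or a joint stands for the part that bears it (a point fixed in the world has none). Each returns a list of dicts, best first, with "conf" (0 to 1); they miss things now and then, are a little off and sometimes report something else, mostly with a low value. They report only what shows in the picture. A call takes as long as a camera call.
- bot.find_in(camera, label): "bbox" ([left, top, width, height] in pixels, round what is visible of it).
- bot.spot_point(camera, label): "point" ([column, row] in pixels: a listed point, or the origin of a listed thing).
The state is a dict: "time": time; "joint_positions": joint angles; "dq": joint speeds; "tau": joint torques, N m; "tool_pos": TCP position; "tcp_rot": TCP orientation; "contact_force": force on the tool from outside, world axes, zero at the start; "moment": the same for the moment, N m; "grip_width": finger opening in mm.
Only numpy, scipy, OpenCV 4.12 (cv2) and the standard library are available. Lean on these libraries where they do the work, as an engineer would, in place of code of your own. Each camera call takes 0.05 s, during which the arm holds its last target.

## Working session

There is one attempt and no reset: what is moved stays moved. The work goes in short steps, Python scripts to look and compute and a shell command to move; the robot and the scene stay as the last step left them, time stands still between calls to the robot, and variables do not carry over. Pictures are saved under pics/ and viewed, and the job is handed in when it is done.

```bash
mkdir -p pics
cat > h.py <<'E'
from plant import bot
import numpy as np, cv2
def save(cam,name):
    im,d=bot.capture(cam); cv2.imwrite('pics/'+name,im[:,:,::-1]); return im,d
def world(cam,d,u,v,r=2):
    m=bot.camera_model(cam)
    p=d[int(v)-r:int(v)+r+1,int(u)-r:int(u)+r+1]; z=np.median(p[p>0])
    c=np.array([(u-m['cx'])/m['fx']*z,(v-m['cy'])/m['fy']*z,z])
    return np.array(m['rotation'])@c+np.array(m['position'])
def ray(cam,u,v,zw):
    m=bot.camera_model(cam); R=np.array(m['rotation']);p=np.array(m['position'])
    c=R@np.array([(u-m['cx'])/m['fx'],(v-m['cy'])/m['fy'],1]); return p+c*(zw-p[2])/c[2]
E
python3 - <<'E'
from h import *
o=bot.get_obs(); print(o['time'],o['tool_pos'],o['tcp_rot'],o['contact_force'])
im,d=save('top','t0.png'); 
for l in ['valve_box','cover','marked_valve_tip','plain_valve_tip','plain_valve']:
    for r in bot.spot_point('top',l)[:2]: print(l,r,world('top',d,*r['point']))
save('scene','s0.png')
print(bot.camera_model('top'))
E
```

```text
0.0 [145.77338068 503.88726437 199.34420622] [-1.72994246  1.56925542 -2.01171758] [-0.29753608  0.13174623 -0.6683731 ]
valve_box {'point': [320.7, 195.1], 'conf': 0.83} [-1271.93410648 -1393.24446558  -550.08324124]
cover {'point': [344.4, 183.0], 'conf': 0.81} [-1414.67161022 -1535.98196932  -692.82074498]
plain_valve_tip {'point': [299.1, 207.7], 'conf': 0.71} [-1168.54781234 -1289.85817144  -446.6969471 ]
plain_valve {'point': [297.0, 209.4], 'conf': 0.68} [-1110.84723733 -1232.15759643  -388.99637209]
{'fx': 446.0154490831631, 'fy': 446.0154490831631, 'cx': 321.95123801272206, 'cy': 198.43954254375717, 'position': array([ 310.73488538,  189.42452629, 1032.58575062]), 'rotation': array([-3.00726089, -0.02876943, -1.59483868])}
```

```bash
sed -i "s/np.array(m\['rotation'\])/rot(m['rotation'])/" h.py
cat >> h.py <<'E'
from scipy.spatial.transform import Rotation
def rot(r): return Rotation.from_euler('xyz',r).as_matrix()
E
python3 - <<'E'
from h import *
im,d=bot.capture('top')
print(rot(bot.get_obs()['tcp_rot']).round(3))
for u,v in [(320.7,195.1),(344.4,183),(299.1,207.7),(297,209.4)]: print(world('top',d,u,v))
big=cv2.resize(im[100:300,220:420],(800,800))[100:700]
cv2.imwrite('pics/t1.png',big[:,:,::-1])
E
```

```text
[[-0.     0.278  0.961]
 [-0.     0.961 -0.278]
 [-1.    -0.    -0.   ]]
[451.29717488 160.38708494  43.82581647]
[474.91772779 107.76834393  60.57771294]
[427.526683   209.83128638  12.16872403]
[420.4069406  213.98253449  41.87864753]
```

View pics/t0.png

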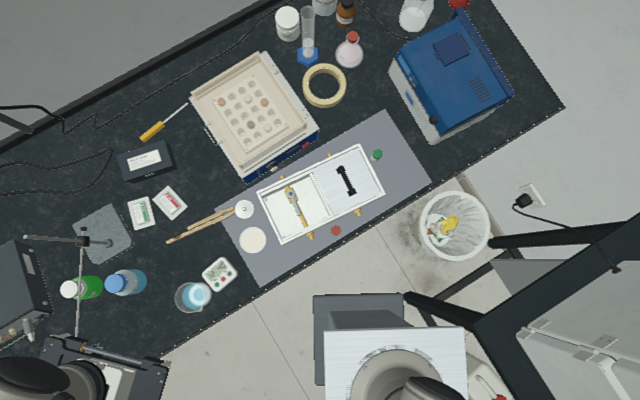

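View pics/s0.png

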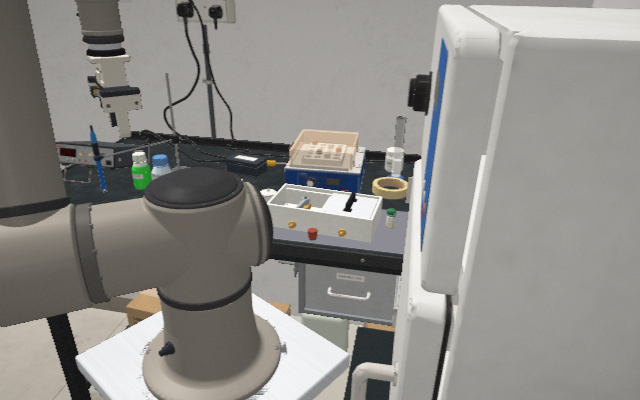

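```bash
echo
```

```text
(no output)
```

View pics/t1.png

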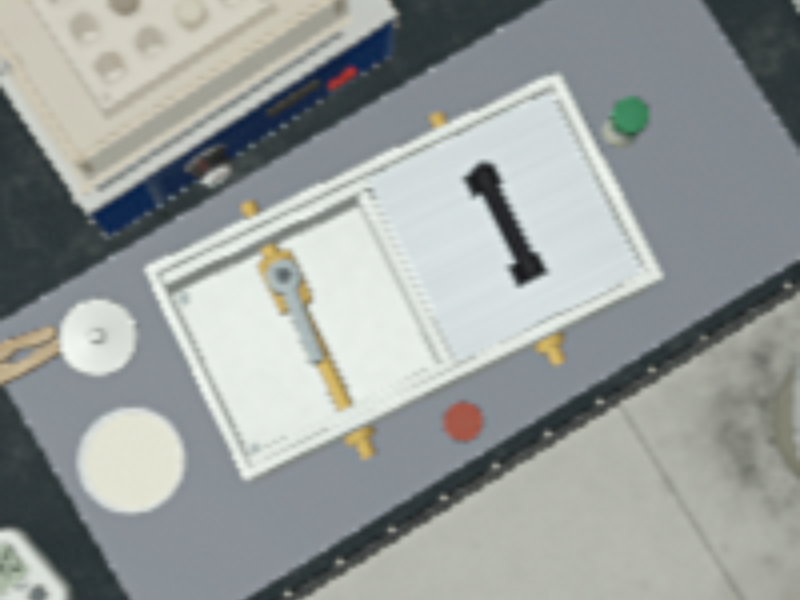

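Run:
```python
from h import *
P=[(147,268),(560,74),(662,275),(245,478)]
W=np.array([ray('top',220+x/4,125+y/4,61.5) for x,y in P]);print(W.round(1))
TL,TR,BR,BL=W[:,:2]
print(np.linalg.norm(TL-TR),np.linalg.norm(BL-BR),np.linalg.norm(TL-BL),np.linalg.norm(TR-BR))
c=W[:,:2].mean(0); yd=(TL-TR)+(BL-BR); yaw=np.arctan2(-yd[0],yd[1]); print('c',c,'yaw',yaw)
# depth-based top-of-rim check
im,d=bot.capture('top')
m=bot.camera_model('top');R=rot(m['rotation'])
v,u=np.mgrid[0:400,0:640]
X=np.stack([(u-m['cx'])/m['fx']*d,(v-m['cy'])/m['fy']*d,d],-1)@R.T+m['position']
sel=(X[...,2]>45)&(X[...,2]<100)&(d>0)&(np.linalg.norm(X[...,:2]-c,axis=-1)<165)
pts=X[sel]; r=cv2.minAreaRect(pts[:,:2].astype(np.float32)); print(r, len(pts))
L=(pts[:,:2]-c)@np.array([[np.cos(yaw),-np.sin(yaw)],[np.sin(yaw),np.cos(yaw)]])
np.save('pts.npy',np.c_[L,pts[:,2]])
rib=(pts[:,2]>78); print('rib',L[rib].min(0),L[rib].max(0),L[rib].mean(0),np.percentile(pts[rib,2],[5,50,95]))
cov=(np.abs(L[:,0])<45)&(L[:,1]<-20)&(~rib)&(L[:,1]>-110);print('cov z',np.median(pts[cov,2]))
for n,l in [('a',(630,118)),('st',(463,421))]:
  print(n,ray('top',220+l[0]/4,125+l[1]/4,25))
```

```text
[[458.4 301.   61.5]
 [563.8  70.1  61.5]
 [448.9  17.6  61.5]
 [342.6 248.8  61.5]]
253.82717807483945 254.44623753866173 127.05062620561357 126.26891292396675
c [453.45218874 159.35553072] yaw 0.4295056191835374
((504.0810852050781, 164.53704833984375), (222.9609375, 292.0768127441406), 24.68623924255371) 5410
rib [-33.01954415 -63.26771309] [159.70003782 127.70423431] [119.99538841  28.24103166] [79.94789174 90.20352898 97.30516945]
cov z 56.72181606164543
a [546.45712443  25.7972334   25.        ]
st [373.04668756 127.70384873  25.        ]
```

```bash
python3 - <<'E'
import numpy as np
P=np.load('pts.npy')
rib=(P[:,2]>66)&(abs(P[:,0])<45)&(P[:,1]<0);print(P[rib].min(0),P[rib].max(0),np.median(P[rib],0))
b=P[(P[:,0]>75)];print('bath',b.min(0),b.max(0))
E
python3 -m handwheel '[[[0,0,0,0.1075],[0,0,0,0.1075],[0,0,0,0.1075],[0,0,0,0.1075],[0,0,0,0.1075],[0,0,0,0.1075],[0,0,0,0.1075],[0,0,0,0.1075]]]' 0
python3 -m handwheel '[[[0,1,3.9,0],[0,1,3.9,0],[0,1,3.9,0],[0,1,3.9,0],[0,1,3.9,0],[0,1,3.9,0],[0,1,3.9,0],[0,1,3.9,0]]]'
python3 - <<'E'
from h import *
o=bot.get_obs();print(o['joint_positions'],o['tool_pos'],rot(o['tcp_rot']).round(3))
E
```

```text
[-33.01954415 -64.96514863  66.40706989] [ 36.57667096 -54.71548355  80.64764985] [  2.14044379 -59.38912698  75.74396336]
bath [ 93.92626    -53.84972036  45.38253707] [159.70003782 128.61758408  99.87548994]
time: 1.12
tool_pos: [146.0, 504.3, 200.0]
tcp_rot: [2.365, 1.571, 1.218]
contact_force: [-0.0, -0.5, 0.2]
grip_width: 43.1
time: 1.78
tool_pos: [349.4, 252.2, 200.3]
tcp_rot: [1.699, 1.57, 0.557]
contact_force: [1.7, 0.2, 0.1]
grip_width: 0.4
[4.46955081e-01 1.68079224e-01 1.76159667e+00 1.03033273e-04
 1.21104600e+00 1.76768077e-02] [349.37271982 252.21552958 200.32302516] [[ 0.001  0.909  0.416]
 [ 0.     0.416 -0.909]
 [-1.     0.001 -0.   ]]
```

```bash
python3 -m handwheel '[[[0,0.95,3.66,0],[0,0.95,3.66,0],[0,0.95,3.66,0],[0,0.95,3.66,0],[0,0.95,3.66,0],[0,0.95,3.66,0],[0,0,0,0],[0,0,0,0]]]' 0
cat >> h.py <<'E'
C=np.array([453.45,159.36]);YAW=0.4295
B=np.array([[np.cos(YAW),-np.sin(YAW)],[np.sin(YAW),np.cos(YAW)]])
def loc(p): return (np.asarray(p)[:2]-C)@B
E
python3 - <<'E'
from h import *
o=bot.get_obs();print(o['tool_pos'],loc(o['tool_pos']))
m=bot.camera_model('wrist');print(m, loc(m['position']))
im,d=save('wrist','w0.png'); np.save('w0.npy',d)
E
```

```text
time: 2.45
tool_pos: [492.4, 76.4, 199.6]
tcp_rot: [-2.294, 1.57, 2.844]
contact_force: [0.7, 0.4, -0.3]
grip_width: 0.7
[492.3530577   76.42384183 199.59252407] [  0.83368593 -91.60327067]
{'fx': 309.70691628693146, 'fy': 309.70691628693146, 'cx': 317.83552735716444, 'cy': 202.29120729172263, 'position': array([458.7860658 , 149.37559816, 384.56501303]), 'rotation': array([2.84283999e+00, 8.82633846e-04, 4.25966076e-01])} [  0.69374532 -11.29958387]
```

View pics/w0.png

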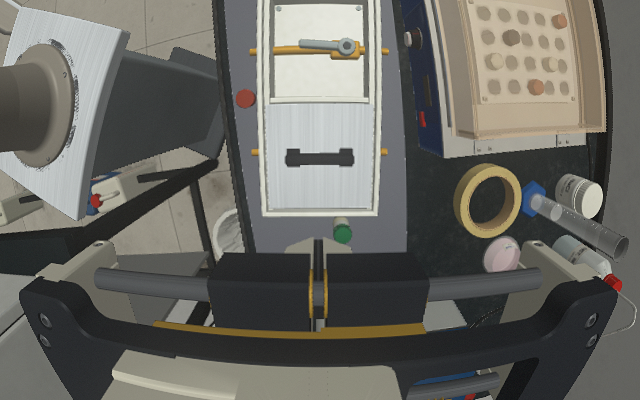

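```bash
cat >> h.py <<'E'
def wray(m,u,v,zw=None,dep=None):
    x,y=(u-m['cx'])/m['fx'],(v-m['cy'])/m['fy'];r=np.hypot(x,y)+1e-9
    k=np.array([np.sin(r)*x/r,np.sin(r)*y/r,np.cos(r)]);R=rot(m['rotation']);p=np.array(m['position'])
    if dep is not None: return p+R@(k*dep/k[2])
    k=R@k; return p+k*(zw-p[2])/k[2]
E
python3 - <<'E'
from h import *
m=bot.camera_model('wrist');d=np.load('w0.npy')
for n,u,v,z in [('BRo',261,216,61.5),('BRi',378,215,61.5),('midL',258,105,61.5),('midR',382,105,61.5),('ribL',286,157,77),('ribR',355,157,77),('ribTop',320,152,77),('ribBot',320,164,77),('cov_edge',318,103,57)]:
  print(n,loc(wray(m,u,v,z)).round(1))
v,u=np.mgrid[0:240,380:640]
P=np.array([wray(m,a,b,dep=d[b,a]) for a,b in zip(u.ravel(),v.ravel())])
L=(P[:,:2]-C)@B; ok=(L[:,0]>80)&(L[:,0]<130)&(P[:,2]>60)&(L[:,1]<200)
print('bath',L[ok].min(0),P[ok,2].max(),np.percentile(P[ok,2],[50,90,99]))
z=P[ok,2]; print('x where z>85',L[ok][z>85].min(0))
im=cv2.imread('pics/w0.png');cv2.imwrite('pics/w0c.png',cv2.resize(im[0:260,220:480],(780,780),interpolation=cv2.INTER_CUBIC)[:600])
E
```

```text
BRo [ -64.  -125.3]
BRi [  67.1 -124.3]
midL [-62.2  -3.5]
midR [66.7 -3.5]
ribL [-32.1 -56.9]
ribR [ 37.2 -57. ]
ribTop [  2. -52.]
ribBot [  2.  -64.3]
cov_edge [ 0.1 -2.7]
bath [ 92.06477979 -53.86627676] 139.33519081250714 [ 91.70939176 131.58617815 137.87581217]
x where z>85 [104.27882751 -52.91357002]
```

View pics/w0c.png

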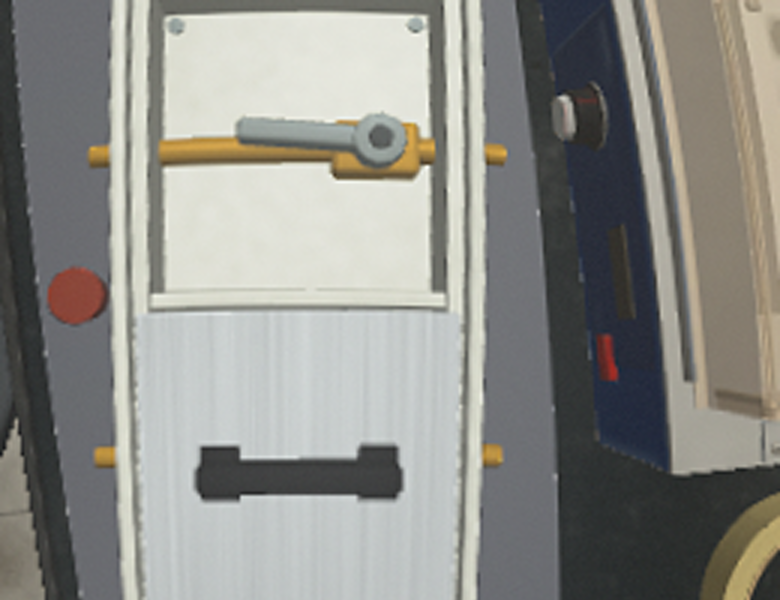

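```bash
python3 -m handwheel '[[[0,0,0,-0.12],[0,0,0,-0.12],[0,0,0,-0.12],[0,0,0,-0.12],[0,0,0,-0.12],[0,0,0,-0.12],[0,0,0,-0.12]]]' 0
python3 -m handwheel '[[[0,0,0,-0.12],[0,0,0,-0.12],[0,0,0,-0.12],[0,0,0,-0.12],[0,0,0,-0.12],[0,0,0,-0.13]]]' 0
python3 -m handwheel '[[[0,0,0,-0.12],[0,0,0,-0.12],[0,0,0,-0.12],[0,0,0,-0.12],[0,0,0,-0.12],[0,0,0,-0.12],[0,0,0,0]]]' 0
python3 - <<'E'
from h import *
o=bot.get_obs();print(o['tool_pos'],loc(o['tool_pos']),rot(o['tcp_rot']).round(3),o['joint_positions'].round(2))
m=bot.camera_model('wrist');print(loc(m['position']))
im,d=save('wrist','w1.png')
for n in ['cover','valve_box']: 
  for r in bot.spot_point('wrist',n)[:1]: print(n,r,loc(wray(m,*r['point'],{'cover':52,'valve_box':2}[n])))
E
```

```text
time: 3.08
tool_pos: [490.6, 79.5, 200.3]
tcp_rot: [2.128, 1.57, 1.834]
contact_force: [-0.7, 0.3, 0.2]
grip_width: 0.4
time: 3.67
tool_pos: [490.8, 79.4, 200.2]
tcp_rot: [1.146, 1.57, 1.571]
contact_force: [-0.3, 0.1, 0.1]
grip_width: 0.5
[490.77183022  79.36295531 200.23773886] [  0.61996958 -88.27265606] [[-0.    -0.412  0.911]
 [ 0.     0.911  0.412]
 [-1.     0.     0.   ]] [ 0.01  0.29  1.6   0.    1.25 -1.99]
[-79.61504743 -87.2221275 ]
cover {'point': [343.3, 185.1], 'conf': 0.94} [  2.84432043 -59.52604993]
valve_box {'point': [386.6, 177.9], 'conf': 0.75} [5.57815313 0.65211516]out of range: a turn must lie within [-0.125, 0.125]
```

View pics/w1.png

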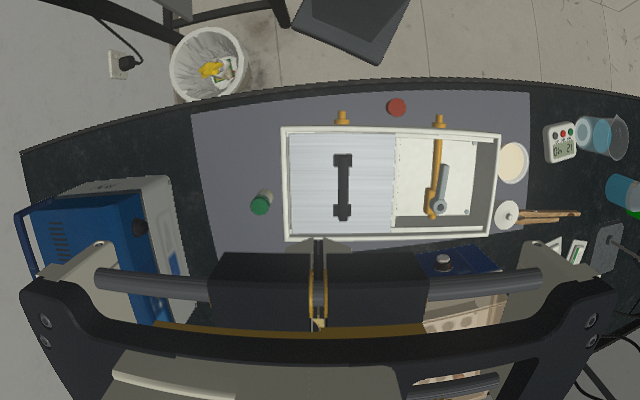

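Run:
```python
from h import *
im,d=bot.capture('top')
m=bot.camera_model('top');R=rot(m['rotation'])
v,u=np.mgrid[0:400,0:640]
X=np.stack([(u-m['cx'])/m['fx']*d,(v-m['cy'])/m['fy']*d,d],-1)@R.T+m['position']
X=X[:180,385:520].reshape(-1,3); X=X[(X[:,2]>100)&(X[:,2]<300)]; L=(X[:,:2]-C)@B
print(L.min(0),L.max(0),np.percentile(X[:,2],[5,50,99]))
i=np.argsort(-L[:,1])[:5]; print(np.c_[L,X[:,2]][i])
i=np.argsort(L[:,0])[:5]; print(np.c_[L,X[:,2]][i])
```

```text
[ -37.30654533 -439.03838494] [ 296.80814861 -104.30045738] [128.18205794 134.96594935 170.12485198]
[[ -35.90180449 -104.30045738  297.40346393]
 [ -35.84429635 -108.13311193  297.45962936]
 [ -36.04566308 -111.33679243  299.85259928]
 [ -35.12156109 -165.51374406  299.60077453]
 [ -36.35907048 -165.64384318  296.86584857]]
[[ -37.30654533 -166.53118102  298.7727068 ]
 [ -37.04112019 -171.07482705  296.9201849 ]
 [ -36.35907048 -165.64384318  296.86584857]
 [ -36.04566308 -111.33679243  299.85259928]
 [ -35.90180449 -104.30045738  297.40346393]]
```

Run:
```python
from h import *
im,d=save('top','t2.png')
m=bot.camera_model('top');R=rot(m['rotation'])
v,u=np.mgrid[0:400,0:640]
X=np.stack([(u-m['cx'])/m['fx']*d,(v-m['cy'])/m['fy']*d,d],-1)@R.T+m['position']
X=X[:180,385:520].reshape(-1,3); X=X[(X[:,2]>80)&(X[:,2]<200)]; L=(X[:,:2]-C)@B
for x0 in range(-60,120,20):
  s=(L[:,0]>x0)&(L[:,0]<x0+20)
  if s.any(): print(x0,L[s,1].max(),X[s,2].max())
```

```text
-20 -352.4102012233977 167.5011342067737
0 -332.7811564478585 170.7897656433173
20 -350.73163313892695 170.51293898311837
40 -365.9882854257122 170.6475387378283
60 -374.1610140250738 171.90011360017797
80 -379.485842006085 171.66816271746234
100 -385.55694255107574 173.26217449435035
```

```bash
python3 -m handwheel '[[[3,-0.4,0.2,0],[3,0,0,0],[3,0,0,0],[2,0,0,0],[1,0,0,0],[0.8,0,0,0],[0.8,0,0,0],[0,0,0,0]]]' 0
python3 - <<'E'
from h import *
o=bot.get_obs();print(o['tool_pos'],loc(o['tool_pos']),o['contact_force'])
save('scene','s1.png'); m=bot.camera_model('wrist'); im,d=save('wrist','w2.png')
E
```

```text
time: 4.58
tool_pos: [495.0, 75.1, 63.5]
tcp_rot: [2.549, 1.57, 2.967]
contact_force: [-0.7, -0.5, 0.3]
grip_width: 0.3
[495.01620758  75.07179363  63.45901942] [  2.69193789 -93.94149678] [-0.70175547 -0.53374275  0.30984312]
```

View pics/w2.png

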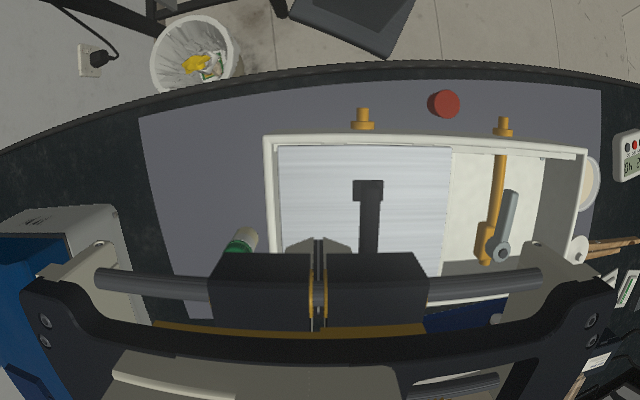

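```bash
python3 -m handwheel '[[[0,0.5,0,0],[0,0.5,0,0],[0,0.5,0,0],[0,0.5,0,0],[0,0.5,0,0],[0,0.5,0,0],[0,0.5,0,0],[0,0.5,0,0]]]' 0
python3 - <<'E'
from h import *
o=bot.get_obs();print(o['tool_pos'],loc(o['tool_pos']),o['contact_force'])
im,d=save('wrist','w3.png')
E
```

```text
time: 5.35
tool_pos: [478.7, 112.2, 64.0]
tcp_rot: [0.685, 1.571, 1.103]
contact_force: [0.3, 0.8, 0.2]
grip_width: 0.3
[478.66127354 112.15461582  64.04607832] [  3.26434632 -53.41629575] [0.29959496 0.84760291 0.16197176]
```

View pics/w3.png

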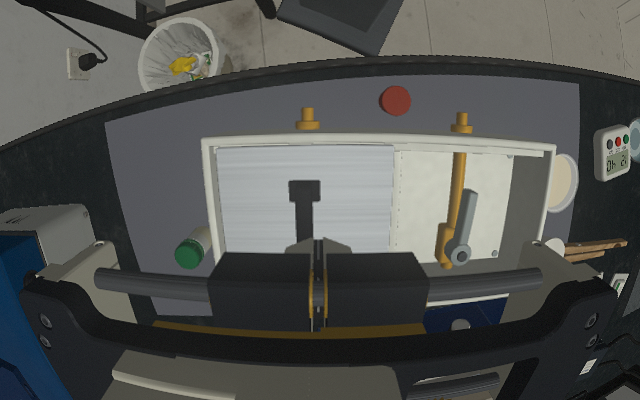

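Run:
```python
from h import *
m=bot.camera_model('wrist')
for n,p,z in [('rib',(304.5,190),77),('ribend',(304.5,181),77),('covL',(217,190),57),('covR',(394,190),57),('boxL',(203,190),61.5),('boxR',(555,190),61.5)]: print(n,loc(wray(m,*p,z)))
im=cv2.imread('pics/w3.png');cv2.imwrite('pics/w3c.png',cv2.resize(im[130:280,200:400],(800,600),interpolation=cv2.INTER_CUBIC))
im,d=bot.capture('scene')
print(bot.spot_point('scene','cover')[:1])
cv2.imwrite('pics/s2c.png',cv2.resize(im[160:260,250:410],(800,500),interpolation=cv2.INTER_CUBIC)[:,:,::-1])
```

```text
rib [-31.77754851 -59.4105521 ]
ribend [-37.08512741 -59.29628686]
covL [ -27.40825727 -118.78927296]
covR [-26.07550787  -2.01830884]
boxL [ -28.76596962 -127.10997317]
boxR [-27.72302267 133.94030537]
[{'point': [324.3, 222.0], 'conf': 0.58}]
```

View pics/w3c.png

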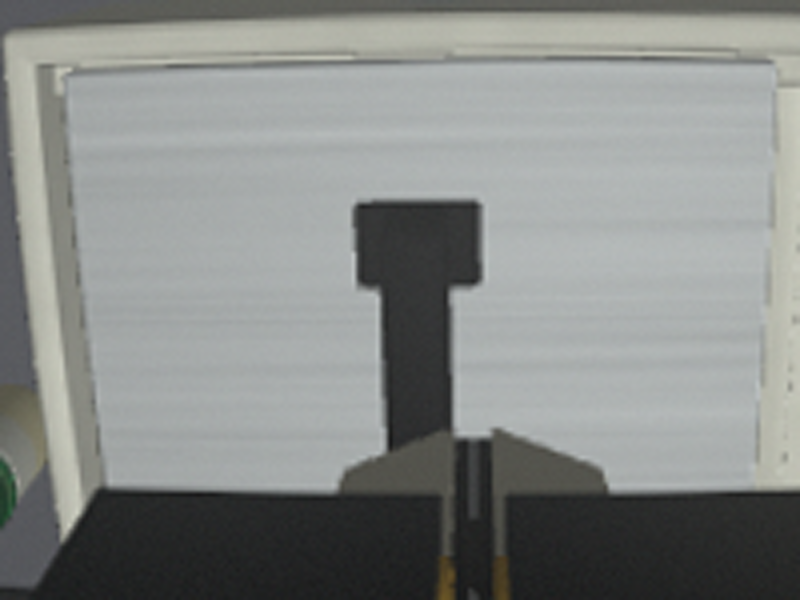

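View pics/s2c.png

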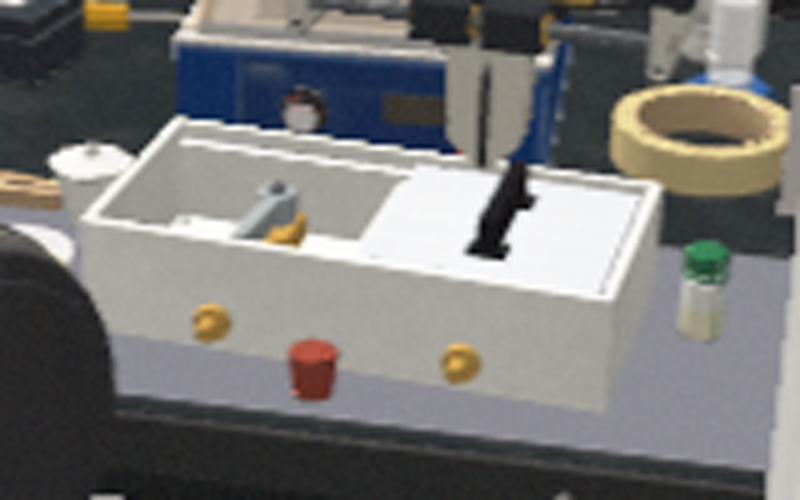

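Run:
```python
from h import *
m=bot.camera_model('wrist'); im,d=bot.capture('wrist')
for p in [(318,240),(314,245),(300,245),(335,245),(305,225),(305,215)]:
  q=wray(m,*p,dep=d[p[1],p[0]]); print(p,d[p[1],p[0]],loc(q),q[2], 'z64',loc(wray(m,*p,64)))
im,d=bot.capture('scene')
u,v=np.meshgrid(range(335,365),range(160,200))
for uu,vv in [(340,185),(350,185),(346,190),(345,180),(353,195),(348,205),(340,195),(360,195)]:
  q=world('scene',d,uu,vv,1); print(uu,vv,loc(q).round(1),q[2].round(1))
o=bot.get_obs();print(loc(o['tool_pos']),o['tool_pos'])
```

```text
(318, 240) 169.66449 [ -7.30098712 -52.83833482] 92.85095234729278 z64 [  5.5681905  -52.97796323]
(314, 245) 162.50725 [ -7.70774736 -54.94357025] 100.22142387216476 z64 [  9.15067967 -55.64025372]
(300, 245) 160.7542 [ -8.50553353 -62.23601319] 101.83964357402127 z64 [  9.09457892 -64.84753953]
(335, 245) 160.58435 [ -8.39547148 -43.94297937] 101.97757896313925 z64 [  9.31381498 -41.83969263]
(305, 225) 183.45818 [-10.28722485 -60.53470191] 77.53633806071872 z64 [ -5.02449763 -61.2021206 ]
(305, 215) 181.26776 [-16.69982814 -60.36953731] 77.8586709499026 z64 [-11.82105212 -61.04075786]
340 185 [ -7.4 -37.8] 110.4
350 185 [ -8.3 -61.8] 114.3
346 190 [ -6.9 -52.6] 99.6
345 180 [ -7.3 -49.2] 124.6
353 195 [ 19.5 -64.3] 76.9
348 205 [-31.7 -64.6] 74.1
340 195 [ 47.4 -25.6] 58.6
360 195 [ 60.1 -73.5] 60.3
[  3.32480328 -54.09792057] [479.0000791  111.56007547  64.01654355]
```

Run:
```python
from h import *
im,d=bot.capture('scene')
for vv in range(180,200):
  print(vv,[ '%.0f/%.0f'%(lambda q:(loc(q)[0],q[2]))(world('scene',d,uu,vv,0)) for uu in range(338,360,2)])
cv2.imwrite('pics/s3c.png',cv2.resize(im[140:220,300:400],(800,600),interpolation=cv2.INTER_NEAREST)[:,:,::-1])
```

```text
180 ['120/66', '-8/123', '-10/125', '-10/125', '-5/124', '-8/126', '-8/127', '-7/127', '-9/128', '8/122', '126/71']
181 ['117/65', '-7/120', '-9/122', '-4/120', '-6/122', '-6/123', '-7/124', '-5/124', '-9/126', '126/68', '130/66']
182 ['119/61', '-8/118', '-4/117', '-5/118', '-4/118', '-10/122', '-7/121', '-9/123', '-6/122', '125/65', '128/65']
183 ['119/58', '-9/116', '-8/117', '-3/115', '-7/117', '-9/119', '-8/119', '-9/120', '-8/120', '126/62', '127/62']
184 ['117/56', '-8/113', '-9/114', '-7/114', '-8/115', '-9/116', '-10/117', '-9/118', '-6/117', '128/58', '126/60']
185 ['121/51', '-13/113', '-9/112', '-10/113', '-3/110', '-9/114', '-7/114', '-9/115', '-3/113', '128/55', '126/57']
186 ['121/49', '-7/108', '-7/108', '-10/110', '-7/110', '-6/110', '-6/111', '-10/113', '-1/110', '129/52', '126/54']
187 ['122/45', '-7/105', '-7/106', '-10/108', '-9/108', '-5/107', '-7/109', '-8/110', '-2/108', '128/50', '126/51']
188 ['118/44', '-3/101', '-5/102', '-11/106', '-8/105', '-9/106', '-6/106', '-9/108', '126/47', '128/47', '129/47']
189 ['118/41', '123/40', '-7/101', '-10/103', '-7/102', 
[... 395 characters left out ...]
/58', '60/58', '62/58', '63/58', '58/61', '-6/92', '62/61', '31/76', '34/76', '65/62', '64/63']
194 ['54/57', '55/58', '57/58', '56/59', '60/58', '61/58', '23/77', '24/77', '27/76', '61/61', '59/63']
195 ['51/56', '48/58', '50/58', '51/58', '53/58', '51/60', '13/79', '14/79', '22/76', '59/59', '60/60']
196 ['40/59', '44/57', '43/59', '46/58', '47/59', '50/58', '10/78', '10/78', '25/72', '57/58', '58/58']
197 ['35/58', '36/58', '39/58', '40/58', '46/56', '40/60', '3/79', '5/78', '29/67', '49/58', '50/59']
198 ['31/57', '32/58', '36/57', '36/58', '35/59', '-3/78', '-5/80', '3/77', '26/66', '44/58', '47/58']
199 ['25/58', 'nan/nan', '28/58', '31/57', '31/58', '-7/78', '-7/78', '3/74', '28/62', '33/61', '40/58']
  return _methods._mean(a, axis=axis, dtype=dtype,
  ret = ret.dtype.type(ret / rcount)
```

View pics/s3c.png

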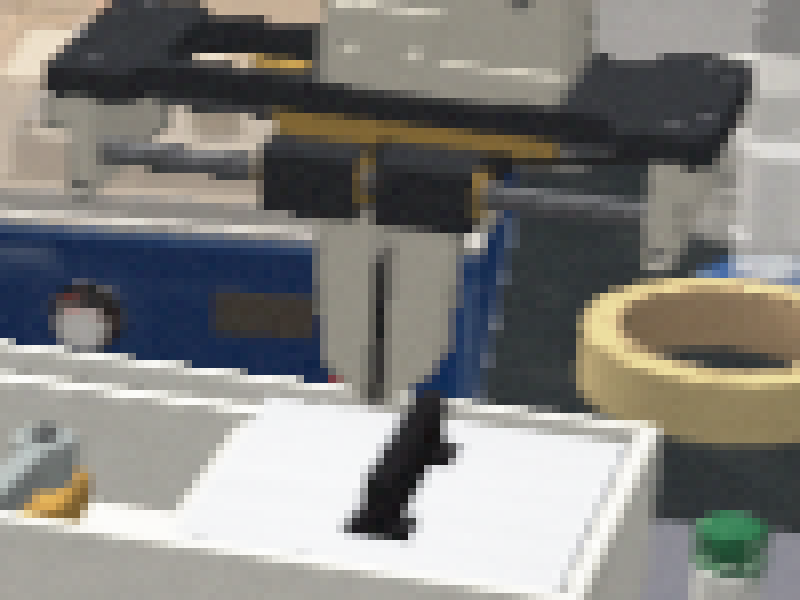

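```bash
python3 -m handwheel '[[[-1,0,0,0],[0,-1.5,0,0],[0,-1.5,0,0],[0,-1,0,0],[0.5,0,0,0],[0.5,0,0,0],[0,0,0,0]]]' 0
python3 -m handwheel '[[[0.5,0,0,0],[0.5,0,0,0],[0.5,0,0,0],[0.4,0,0,0],[0,0,0,0],[0,0,0,0]]]' 0
python3 - <<'E'
from h import *
o=bot.get_obs();print(o['tool_pos'],loc(o['tool_pos']),o['contact_force'])
im,d=bot.capture('scene')
cv2.imwrite('pics/s4c.png',cv2.resize(im[140:220,300:400],(800,600),interpolation=cv2.INTER_NEAREST)[:,:,::-1])
save('wrist','w4.png')
E
```

```text
time: 6.23
tool_pos: [493.9, 75.3, 62.6]
tcp_rot: [2.608, 1.568, 3.026]
contact_force: [-0.3, -0.4, -0.1]
grip_width: 0.3
time: 6.73
tool_pos: [494.9, 75.2, 44.7]
tcp_rot: [2.608, 1.57, 3.026]
contact_force: [0.1, -0.2, -0.1]
grip_width: 0.3
[494.91924823  75.1752039   44.69507632] [  2.64684669 -93.80710339] [ 0.05379892 -0.21459391 -0.13607818]
```

View pics/s4c.png

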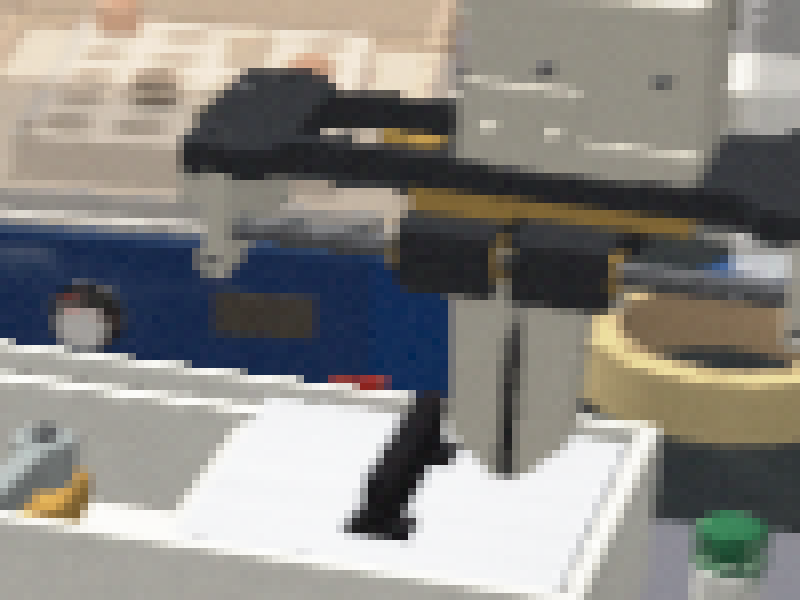

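View pics/w4.png

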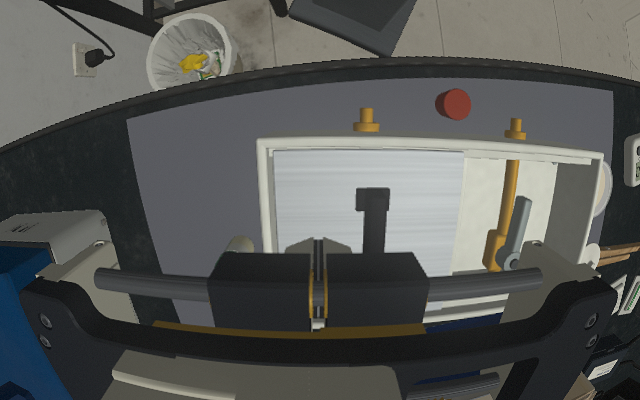

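```bash
python3 -m handwheel '[[[0.4,0,0,0],[0.3,0,0,0],[0.2,0,0,0],[0,0,0,0]]]' 0
python3 - <<'E'
from h import *
im,d=bot.capture('scene')
for vv in range(198,212):
  print(vv,[ '%.0f/%.0f'%(lambda q:(loc(q)[0],q[2]))(world('scene',d,uu,vv,0)) for uu in range(356,374,2)])
E
```

```text
time: 7.17
tool_pos: [494.8, 75.0, 35.5]
tcp_rot: [2.632, 1.57, 3.051]
contact_force: [0.3, -0.6, -0.5]
grip_width: 0.5
198 ['-6/82', '-8/84', '-7/85', '-8/85', '-5/85', '-10/88', '-7/87', '-8/88', '57/58']
199 ['-8/81', '-11/83', '-10/83', '-6/82', '-10/85', '-10/86', '-9/86', '-10/87', '49/59']
200 ['-8/78', '-7/78', '-11/81', '-7/80', '-8/81', '-8/82', '-9/83', '-5/82', '46/58']
201 ['-7/75', '-8/76', '-9/78', '-8/78', '-10/80', '-9/80', '-13/82', '2/76', '41/58']
202 ['19/60', '-10/75', '-10/75', '-7/75', '-12/78', '-10/78', '-10/78', '33/58', '36/58']
203 ['14/60', '-8/71', '-11/73', '-9/73', '-8/74', '-10/75', '-9/75', '27/59', '31/57']
204 ['10/59', '-9/69', '-7/69', '-6/69', '-8/71', '-8/72', '19/59', '23/58', '25/58']
205 ['8/57', '8/58', '-11/68', '-8/68', '-8/68', '-9/69', '17/57', '13/60', '20/58']
206 ['2/58', '5/57', '-7/64', '-7/65', '-8/66', '7/59', '10/58', '11/58', '11/59']
207 ['-2/57', '-2/58', '-2/59', '-1/59', '1/59', '2/59', '6/58', '5/59', '8/58']
208 ['-9/58', '-8/58', '-6/58', '-7/59', '-4/59', '-0/57', '-1/58', '3/57', '2/58']
209 ['-11/56', '-15/59', '-13/59', '-11/59', '-8/58', '-7/58', '-7/59', '-3/58', '-3/59']
210 ['-20/59', '-14/56', '-17/58', '-16/59', '-11/57', '-10/57', '-10/58', '-8/58', '-9/59']
211 ['-26/59', '-22/58', '-21/58', '-21/59', '-19/58', '-15/57', '-14/58', '-11/57', '-12/58']
```

```bash
python3 -m handwheel '[[[0,0.5,0,0],[0,0.5,0,0],[0,0.6,0,0],[0,0.6,0,0],[0,0.6,0,0],[0,0.6,0,0],[0,0.6,0,0]]]' 0
python3 - <<'E'
from h import *
o=bot.get_obs();print(o['tool_pos'],loc(o['tool_pos']),o['contact_force'])
m=bot.camera_model('wrist');im,d=save('wrist','w5.png')
print(bot.spot_point('wrist','cover')[:1])
E
```

```text
time: 7.8
tool_pos: [478.6, 112.3, 36.1]
tcp_rot: [-0.358, 1.571, 0.061]
contact_force: [1.4, -0.8, 0.7]
grip_width: 0.5
[478.64316013 112.25572828  36.08175522] [  3.28998296 -53.31682421] [ 1.40085836 -0.81683126  0.6549354 ]
[{'point': [352.1, 245.3], 'conf': 0.64}]
```

View pics/w5.png

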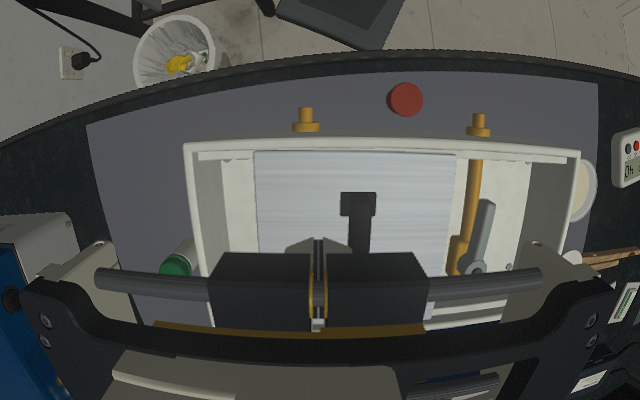

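```bash
python3 -m handwheel '[[[0,0.6,0,0],[0,0.8,0,0],[0,1,0,0],[0,1,0,0],[0,1,0,0],[0,1,0,0],[0,1,0,0],[0,1,0,0]]]' 0
python3 - <<'E'
from h import *
o=bot.get_obs();print(o['tool_pos'],loc(o['tool_pos']),o['contact_force'])
m=bot.camera_model('wrist');im,d=save('wrist','w6.png')
E
```

```text
time: 8.57
tool_pos: [448.2, 180.2, 36.0]
tcp_rot: [3.122, 1.571, -2.743]
contact_force: [0.6, -2.2, 1.0]
grip_width: 0.4
[448.24008778 180.1906111   36.0354887 ] [ 3.93748822 21.10814371] [ 0.55194312 -2.241163    0.95145733]
```

View pics/w6.png

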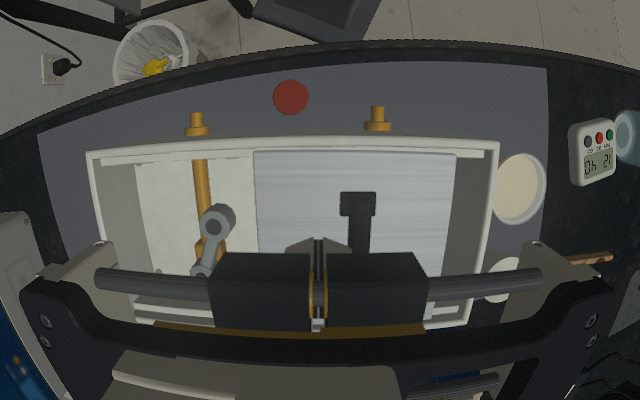

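```bash
python3 -m handwheel '[[[0,0.5,0,0],[0,0.5,0,0],[0,0.4,0,0],[0,0.3,0,0],[0,0.1,0,0]]]' 0
python3 -m handwheel '[[[0,0.2,0,0],[0,0.1,0,0]]]' 0
python3 - <<'E'
from h import *
o=bot.get_obs();print(o['tool_pos'],loc(o['tool_pos']),o['contact_force'])
m=bot.camera_model('wrist');im,d=save('wrist','w7.png')
E
```

```text
time: 9.03
tool_pos: [441.3, 195.9, 36.0]
tcp_rot: [2.838, 1.571, -3.027]
contact_force: [0.9, -2.2, -0.3]
grip_width: 0.5
time: 9.2
tool_pos: [440.2, 198.4, 36.0]
tcp_rot: [2.83, 1.571, -3.035]
contact_force: [0.9, -2.7, 0.1]
grip_width: 0.2
[440.2471052  198.39292521  35.98359392] [ 4.2502154 40.9856237] [ 0.92895227 -2.73648093  0.12561094]
```

View pics/w7.png

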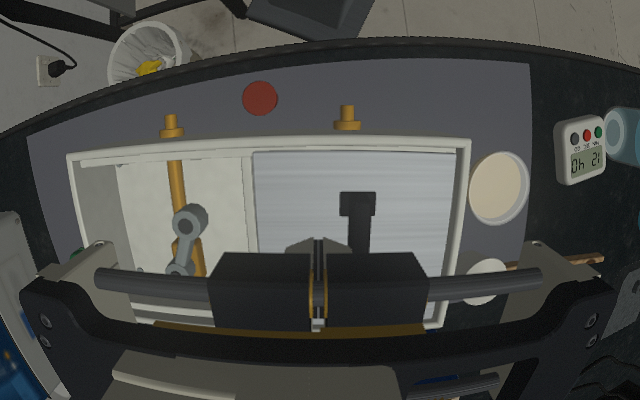

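Nearly at the end wall (cover right edge at col 456, wall inner ~458). Small steps until the force rises.

```bash
for i in 1; do python3 -m handwheel '[[[0,0.15,0,0],[0,0.1,0,0]]]' 0 | grep -E 'pos|contact'; done
python3 -m handwheel '[[[0,0.1,0,0],[0,0.1,0,0]]]' 0 | grep -E 'pos|contact'
```

```text
tool_pos: [439.9, 200.4, 36.1]
contact_force: [2.2, -9.1, 0.6]
tool_pos: [439.8, 200.6, 36.4]
contact_force: [5.6, -18.6, 3.1]
```

```bash
python3 -m handwheel '[[[0,0.1,0,0],[0,0,0,0]]]' 0 | grep -E 'pos|contact'
```

```text
tool_pos: [439.8, 200.7, 36.6]
contact_force: [4.5, -19.0, 3.9]
```

```bash
python3 -m handwheel '[[[0,-0.5,0,0],[0,-1.2,0,0],[0,-2,0,0],[-2,-3,0,0],[-3,-3,0,0],[-3,-2,-1,0],[-2,0,0,0],[0,0,0,0]]]' 0
python3 - <<'E'
from h import *
o=bot.get_obs();print(o['tool_pos'],loc(o['tool_pos']),o['contact_force'])
m=bot.camera_model('wrist');im,d=save('wrist','w8.png')
for n in ['marked_valve_tip','marked_valve_pivot']:
  for r in bot.spot_point('wrist',n)[:1]: print(n,r,loc(wray(m,*r['point'],38)))
for n,p,z in [('disc top',(0,0),46)]: pass
cv2.imwrite('pics/w8c.png',cv2.resize(im[100:300,180:500],(800,500),interpolation=cv2.INTER_CUBIC)[:,:,::-1])
im,d=save('top','t8.png');
for n in ['marked_valve_tip','marked_valve_pivot']:
  for r in bot.spot_point('top',n)[:1]: print(n,r,loc(ray('top',*r['point'],38)))
E
```

```text
time: 10.42
tool_pos: [479.2, 91.7, 139.6]
tcp_rot: [-0.3, 1.563, 0.116]
contact_force: [0.4, 1.2, 0.7]
grip_width: 0.4
[479.19902708  91.70186847 139.58021324] [ -4.76359881 -72.23533266] [0.3715554  1.20529223 0.71769594]
marked_valve_tip {'point': [345.7, 188.4], 'conf': 0.97} [ -9.79812518 -45.27304657]
marked_valve_pivot {'point': [332.3, 230.8], 'conf': 0.8} [ 33.89890983 -58.06609085]
marked_valve_tip {'point': [339.1, 190.4], 'conf': 0.55} [ -9.27093503 -40.8192335 ]
marked_valve_pivot {'point': [339.6, 169.0], 'conf': 0.67} [ 34.37433752 -63.64258486]
```

View pics/w8.png

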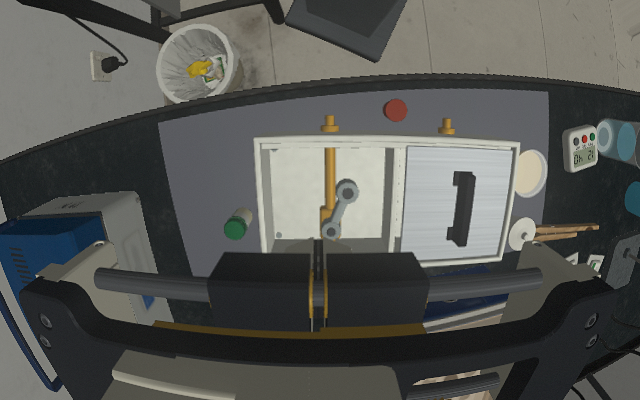

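View pics/w8c.png

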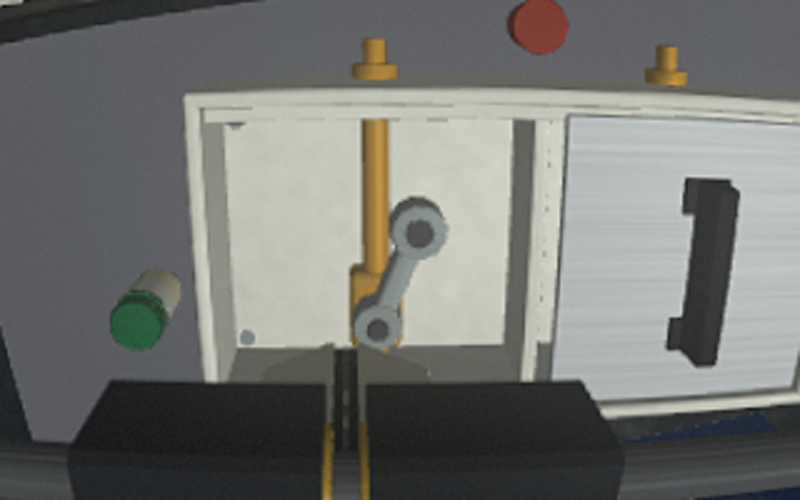

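```bash
python3 -m handwheel '[[[0,-1.2,-0.4,0],[3,0,0,0],[3,0,0,0],[2,0,0,0],[1,0,0,0],[0,0,0,0]]]' 0
python3 - <<'E'
from h import *
o=bot.get_obs();print(o['tool_pos'],loc(o['tool_pos']),o['contact_force'])
m=bot.camera_model('wrist');im,d=save('wrist','w9.png')
E
```

```text
time: 11.22
tool_pos: [474.9, 80.7, 42.3]
tcp_rot: [2.707, 1.564, 3.126]
contact_force: [-1.1, 0.4, -0.7]
grip_width: 0.6
[474.89627511  80.70907648  42.29074667] [-13.25312675 -80.43795819] [-1.10336119  0.35083169 -0.72448705]
```

View pics/w9.png

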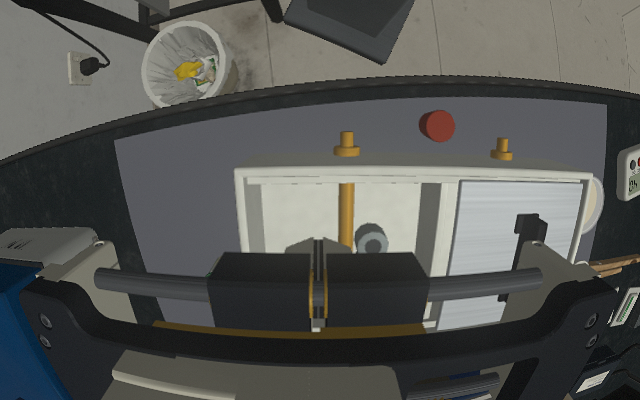

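```bash
python3 -m handwheel '[[[1,-0.4,0.4,0],[1,0,0,0],[0.8,0,0,0],[0.6,0,0,0],[0.3,0,0,0],[0,0,0,0]]]' 0
python3 - <<'E'
from h import *
o=bot.get_obs();print(o['tool_pos'],loc(o['tool_pos']),o['contact_force'])
m=bot.camera_model('wrist');im,d=save('wrist','w10.png')
im,d=save('scene','s10.png'); cv2.imwrite('pics/s10c.png',cv2.resize(im[120:260,250:450],(800,560),interpolation=cv2.INTER_CUBIC)[:,:,::-1])
E
```

```text
time: 11.77
tool_pos: [482.2, 78.3, 7.7]
tcp_rot: [2.685, 1.569, 3.103]
contact_force: [0.2, -0.0, 1.1]
grip_width: 0.3
[482.16782703  78.32071751   7.7197357 ] [ -7.6365718  -85.63738475] [ 0.17895186 -0.02029778  1.13790248]
```

View pics/w10.png

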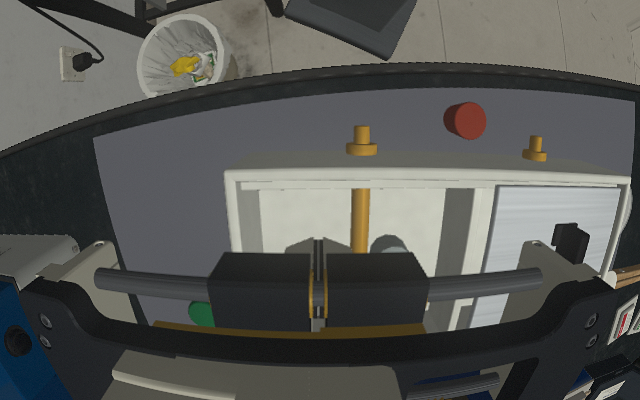

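View pics/s10c.png

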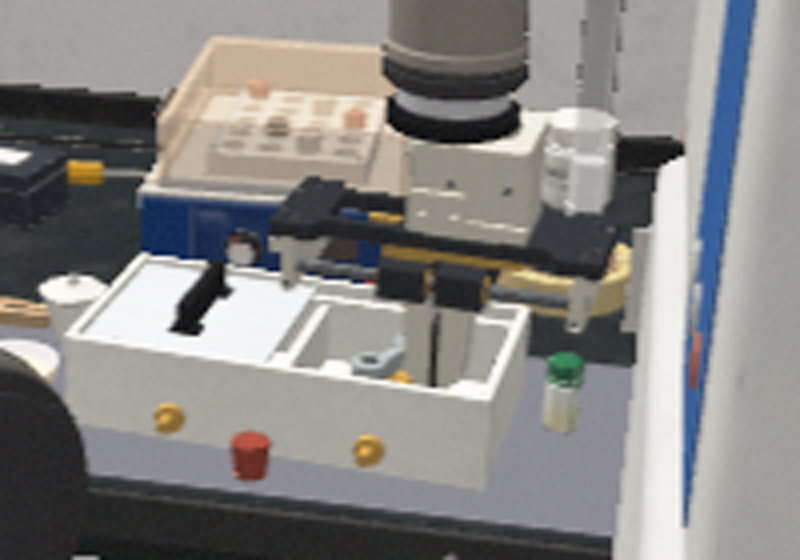

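Run:
```python
from h import *
im,d=bot.capture('scene')
for vv in range(180,194,2):
  print(vv,[ '%.0f,%.0f/%.0f'%(lambda q:(*loc(q),q[2]))(world('scene',d,uu,vv,0)) for uu in range(319,328,2)])
```

```text
180 ['-44,2/132', '-44,-2/133', '-38,-5/131', '-26,-7/126', '-10,-7/120']
182 ['-43,3/127', '-45,-2/128', '-37,-5/126', '-22,-5/119', '-6,-6/113']
184 ['112,49/51', '-45,-3/124', '-40,-6/122', '-36,-10/121', '-5,-6/107']
186 ['113,49/45', '-44,-2/118', '-39,-6/116', '-39,-11/117', '-37,-15/117']
188 ['60,33/63', '-43,-2/113', '-39,-6/112', '-23,-6/105', '115,27/41']
190 ['59,33/59', '-42,-2/107', '-37,-5/105', '57,16/62', '62,12/60']
192 ['48,29/58', '50,25/58', '52,20/58', '52,15/59', '57,11/57']
```

```bash
python3 -m handwheel '[[[0.4,0,-0.1,0],[0,0.6,0,0],[0,0.6,0,0],[0,0.6,0,0],[0,0.6,0,0],[0,0.5,0,0]]]' 0
python3 - <<'E'
from h import *
o=bot.get_obs();print(o['tool_pos'],loc(o['tool_pos']),o['contact_force'])
im,d=save('scene','s11.png'); cv2.imwrite('pics/s11c.png',cv2.resize(im[170:250,280:400],(800,533),interpolation=cv2.INTER_CUBIC)[:,:,::-1])
E
```

```text
time: 12.42
tool_pos: [471.4, 105.0, 5.0]
tcp_rot: [-0.443, 1.567, -0.025]
contact_force: [5.2, -2.8, -0.4]
grip_width: 0.3
[471.35784469 104.99719883   4.97982171] [ -6.35620669 -56.88236711] [ 5.18026762 -2.75962114 -0.41919526]
```

View pics/s11c.png

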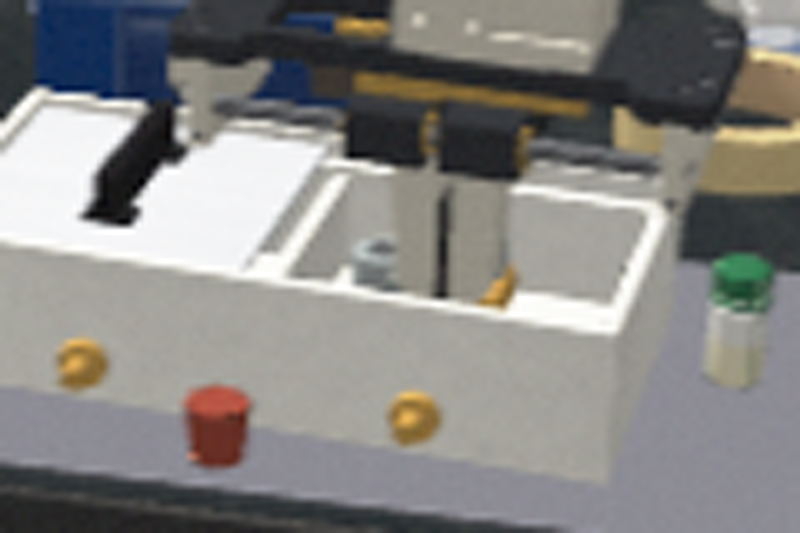

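```bash
python3 -m handwheel '[[[0,0.4,0,0],[0,0.3,0.1,0],[0,0,0,0]]]' 0
python3 - <<'E'
from h import *
o=bot.get_obs();print(o['tool_pos'],loc(o['tool_pos']),o['contact_force'],o['contact_force'][:2]@B)
im,d=save('wrist','w12.png')
im,d=save('top','t12.png')
cv2.imwrite('pics/t12c.png',cv2.resize(im[130:260,250:410],(800,600),interpolation=cv2.INTER_CUBIC)[:,:,::-1])
E
```

```text
time: 12.72
tool_pos: [467.3, 111.8, 4.4]
tcp_rot: [2.627, 1.569, 3.045]
contact_force: [-0.6, -1.8, 0.8]
grip_width: 0.1
[467.31061918 111.81051201   4.4102421 ] [ -7.19866474 -49.0025489 ] [-0.55846661 -1.78673152  0.75120371] [-1.25176743 -1.39189539]
```

View pics/w12.png

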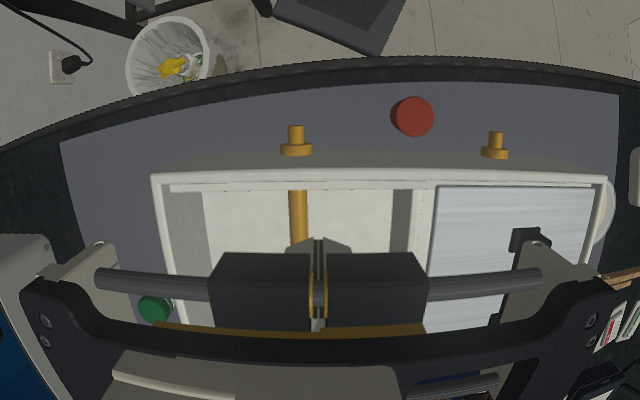

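View pics/t12c.png

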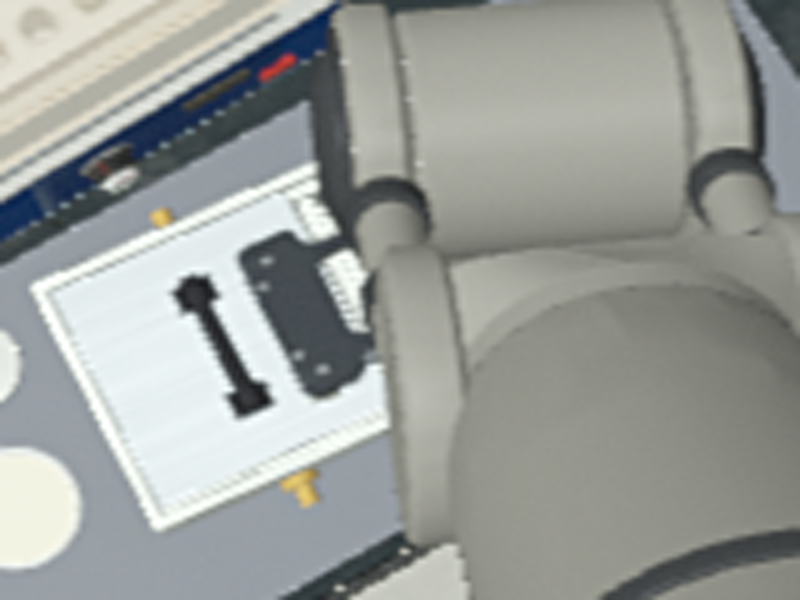

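```bash
python3 -m handwheel '[[[0,0.5,0.2,0],[0,0.5,0.2,0],[0,0.5,0.3,0],[0,0.3,0.3,0],[0,0.2,0.3,0]]]' 0 
python3 -m handwheel '[[[0,0,0.2,0],[0,0,0,0]]]' 0
python3 - <<'E'
from h import *
o=bot.get_obs();print(o['tool_pos'],loc(o['tool_pos']),o['contact_force'],o['contact_force'][:2]@B)
E
```

```text
time: 13.23
tool_pos: [471.5, 135.5, 4.3]
tcp_rot: [2.683, 1.57, 3.102]
contact_force: [-1.1, -1.9, -0.1]
grip_width: 0.2
time: 13.4
tool_pos: [473.8, 136.1, 4.4]
tcp_rot: [1.894, 1.57, 2.313]
contact_force: [-0.8, 0.5, 0.1]
grip_width: 0.7
[473.76022881 136.1283282    4.3604298 ] [  8.79148736 -29.57914331] [-0.75510615  0.54442225  0.10165909] [-0.45981665  0.80941307]
```

Now creep +x until the stop shows in the force.

```bash
python3 -m handwheel '[[[0,0,0.2,0],[0,0,0.1,0]]]' 0 | grep -E 'pos|contact'
python3 -m handwheel '[[[0,0,0.1,0],[0,0,0.1,0]]]' 0 | grep -E 'pos|contact'
```

```text
tool_pos: [475.3, 136.7, 4.2]
contact_force: [-5.7, -1.7, 3.3]
tool_pos: [475.5, 136.9, 4.0]
contact_force: [-9.8, -4.9, 5.6]
```

Run:
```python
from h import *
o=bot.get_obs();print(loc(o['tool_pos']),o['contact_force'][:2]@B)
im,d=save('scene','s13.png'); cv2.imwrite('pics/s13c.png',cv2.resize(im[170:250,280:400],(800,533),interpolation=cv2.INTER_CUBIC)[:,:,::-1])
```

```text
[ 10.65225632 -29.58119242] [-10.95673151  -0.37928355]
```

View pics/s13c.png

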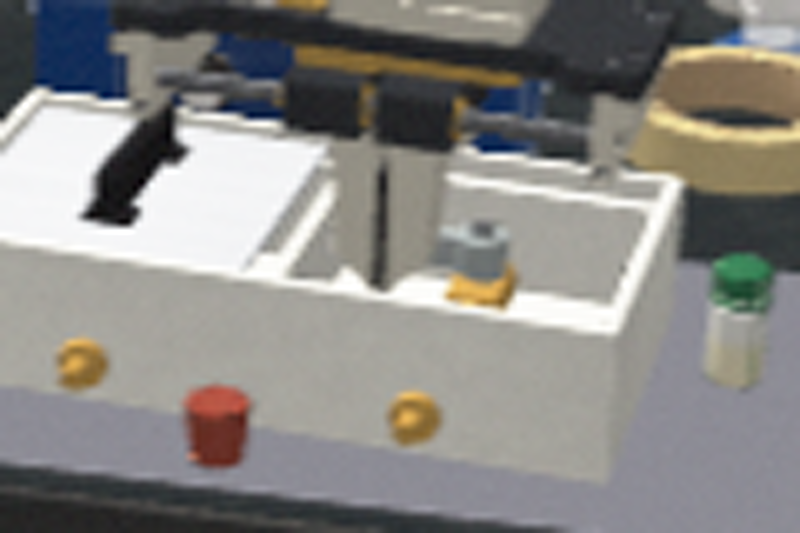

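```bash
python3 -m handwheel '[[[0,0,-0.5,0],[0,-0.5,-1,0],[-1.5,-0.5,-1,0],[-3,0,0,0],[-3,0,-2,0],[-3,0,-2,0],[-2,0,-2,0],[0,0,0,0]]]' 0
python3 - <<'E'
from h import *
o=bot.get_obs();print(loc(o['tool_pos']),o['contact_force'])
m=bot.camera_model('wrist');im,d=save('wrist','w14.png')
for n in ['marked_valve_tip','marked_valve_pivot']:
  for r in bot.spot_point('wrist',n)[:1]: print(n,r,loc(wray(m,*r['point'],38)))
cv2.imwrite('pics/w14c.png',cv2.resize(im[100:300,180:500],(800,500),interpolation=cv2.INTER_CUBIC)[:,:,::-1])
E
```

```text
time: 14.45
tool_pos: [404.8, 93.2, 133.1]
tcp_rot: [-0.408, 1.564, 0.01]
contact_force: [0.6, 0.4, 0.6]
grip_width: 0.3
[-71.80166605 -39.85254626] [0.63377177 0.36597207 0.58884633]
```

View pics/w14.png

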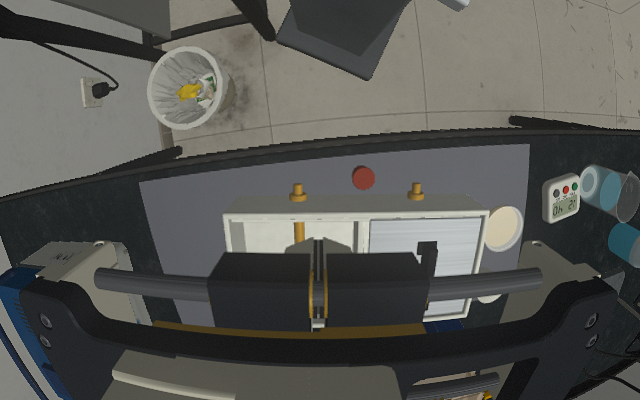

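```bash
python3 -m handwheel '[[[-3,0,2,0],[-3,0,3,0],[0,0,3,0],[0,0,3,0],[0,0,2.5,0],[0,0,0,0]]]' 0
python3 - <<'E'
from h import *
o=bot.get_obs();print(loc(o['tool_pos']),o['contact_force'])
m=bot.camera_model('wrist');im,d=save('wrist','w15.png')
for n in ['marked_valve_tip','marked_valve_pivot','plain_valve_tip']:
  for r in bot.spot_point('wrist',n)[:1]: print(n,r,loc(wray(m,*r['point'],38)))
cv2.imwrite('pics/w15c.png',cv2.resize(im[100:300,180:500],(800,500),interpolation=cv2.INTER_CUBIC)[:,:,::-1])
E
```

```text
time: 15.1
tool_pos: [531.4, 150.2, 186.4]
tcp_rot: [0.947, 1.57, 1.366]
contact_force: [-0.8, 0.4, -0.4]
grip_width: 0.4
[ 67.05372204 -40.74168413] [-0.76203134  0.39300326 -0.38198958]
marked_valve_tip {'point': [336.3, 150.2], 'conf': 0.61} [ 30.50608726 -19.89731838]
marked_valve_pivot {'point': [300.3, 149.4], 'conf': 0.83} [ 29.24561951 -58.81444752]
plain_valve_tip {'point': [352.4, 48.5], 'conf': 0.16} [-80.5259791   -2.19424268]
```

View pics/w15c.png

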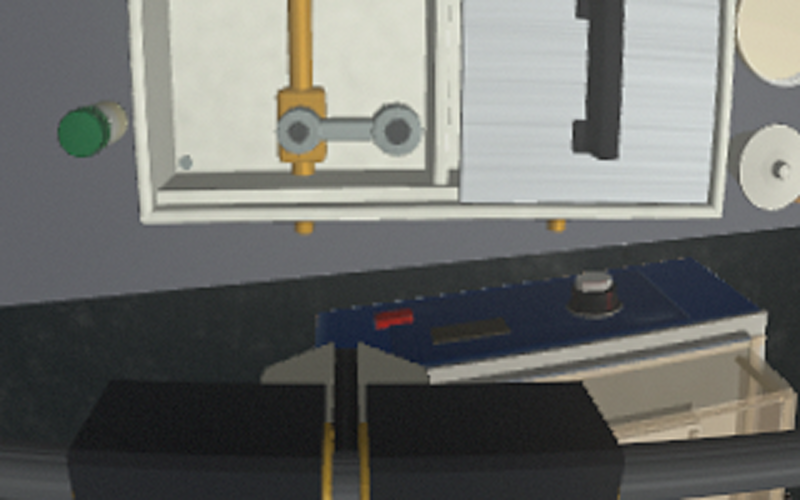

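Run:
```python
from h import *
m=bot.camera_model('wrist');im,d=save('wrist','w16.png')
g=lambda x,y:(180+x/2.5,100+y/2.5)
for n,p,z in [('covL',(460,130),57),('covR',(706,130),57),('wallRin',(712,130),61.5),('wallRout',(733,130),61.5),('wallLout',(138,130),61.5),('piv',(298,130),46),('tip',(398,129),46)]: print(n,loc(wray(m,*g(*p),z)))
cv2.imwrite('pics/w16.png',cv2.resize(im[60:240,220:500],(800,514),interpolation=cv2.INTER_CUBIC)[:,:,::-1])
im,d=save('scene','s16.png')
```

```text
covL [24.67628572  8.09563541]
covR [ 22.14376527 119.86177506]
wallRin [ 21.45989645 120.62284685]
wallRout [ 21.02682918 131.39894804]
wallLout [  21.78744975 -124.87114621]
piv [ 25.74736799 -59.30383233]
tip [ 25.75193764 -16.86263778]
```

View pics/w16.png

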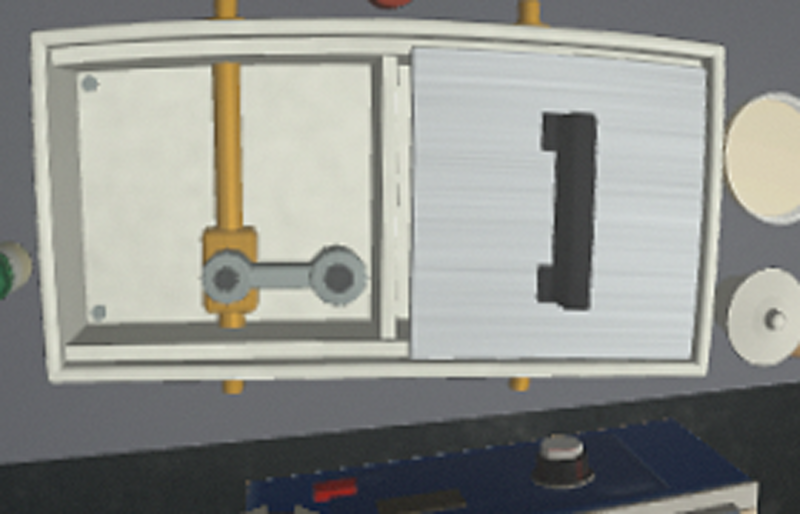

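View pics/s16.png

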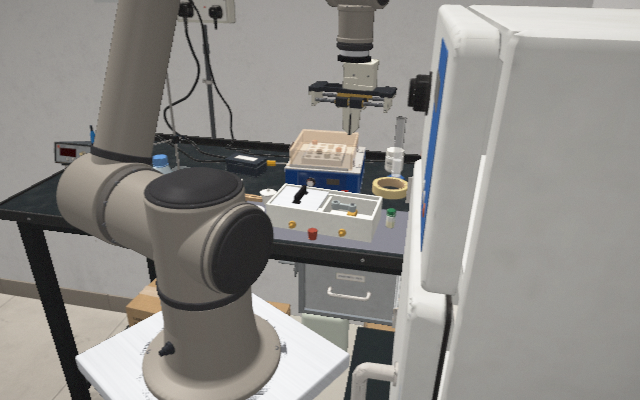

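The cover lies flat against the far end wall, and the handle is crosswise. Bystanders are standing and the arm is clear of everything.

Run:
```python
from h import *
print(bot.close_job(), bot.get_obs()['time'])
```

```text
the job is handed in; nothing more can be done
the job is handed in; nothing more can be done
```

I slid the cover all the way across to the far (left) end wall and then swung the round-ended handle until it was shut against its stop. The job was handed in at about 15 s, with the gripper well clear of everything.

- **Cover:** The push force rose from about 3 N to about 19 N at the wall, which showed it had reached the end. In the last wrist picture it lies flat, with its edge within about 1 mm of the wall. I only pushed it.
- **Handle:** The force reached about 11 N at the stop. In the last picture the handle runs parallel to the box's long side to within about half a degree, so it is crosswise to its pipe.
- **Surroundings:** The vial, stopper, petri dish and crucible look undisturbed in the last pictures. I did not measure them. The plain handle is under the cover now, so I could not see it directly. The cover slid over it with no unusual force before the wall.
- **What disagreed:** The cameras showed the fingertips about 27 mm higher than the reported tool position. My first push therefore passed above the rib without moving the cover, so I went lower and repeated it. The top and wrist cameras also differed by about 2–3 mm on where the box is, so I used contact forces to judge both end positions.

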